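Clamp the draw latch of the larger transport case

TASK

Two transport cases stand on the bench with their draw latches undone and their lids sprung slightly ajar. On the larger case, flip the wire bail over onto its keeper on the lid and then snap the lever fully down, so that the latch holds the lid clamped. Leave the smaller case's latch as it is: that case is still to be loaded.

Things in the scene. Friction and masses are not known exactly. Their poses are not given: they have to be found in the camera images.
- big_case: the larger of two grey plastic cases, each standing upright on its hinge edge, immovable: 140 deep (x), 200 wide (y), 120 mm high (the smaller: 115 x 130 x 80 mm, same latch). Origin on the bench; x points from the lever's shell to the lid, which is the far shell, hinged low at the seam (x = 15 mm); y runs along the seam, z up. The steel latch is on the upper face at y = 0.
- big_case_pivot (a point): the lever's pivot on the larger case, 15 mm behind its origin (-x) and 132 mm above the bench; axes as the case's. The lever, 26 wide and 4 mm thick, reaches 46 mm from here. A pin on it 14 mm from here carries the bail: a wire loop 37 wide, 60 mm from pin to crossbar (6 mm wire), with a flat tongue 26 wide, 14 mm on beyond the crossbar. The lever swings freely through the loop.
- big_case_bail_bar (a point): middle of the crossbar of that bail; x points on along the bail to the tongue, y along the crossbar. At the start the bail leans back on its stop, 15 to 35 degrees past upright to the lever's side (-x), crossbar 63 to 73 mm above the pivot. Push the crossbar forward (+x), clear above the lever's end, to well past upright (30 degrees): it falls by its own weight behind the keeper.
- big_case_keeper (a point): where the crossbar's middle belongs on the larger case's lid: 5 mm above the upper face, against the lid-side face of the keeper, an upright steel hook 14 wide whose tip is 6 mm above this point and which stands between this point and the lever. It moves 5 mm along x with the lid. While the lever is up, the fallen crossbar lies 3 to 12 mm beyond it: that is hooked.
- big_case_lever (a joint): lever of that latch, rad: 0 = clamped, flat, pointing away from the lid (case -x), its upper side 4 mm above the pivot; 1.57 = upright; starts at 1.68 to 2.0, leaning toward the lid. It stays where left while the bail is slack; with the bail hooked it springs back until past dead centre (about 0.4), then is pulled down. About 7 N at its end pushes it over; the bail then pulls 12 N.
- big_case_lid (a joint): lid of the larger case, rad: 0 = hard shut; sprung to 0.045 (a 5 mm gap at the top) when undone; about 0.017 when clamped by the latch.
- small_case_bail_bar (a point): middle of the crossbar of the smaller case's bail, which leans back likewise; its latch is to be left alone.

How it is judged:
On the way:
1. the bail's crossbar lies down behind the keeper of the larger case, the lever still up (z of big_case_bail_bar in the frame of big_case below 0.13 m and x of big_case_bail_bar in the frame of big_case above 0.028 m and value of joint big_case_lever above 0.8 rad), for 0.2 s.
At the end, for the whole second after the job is handed in: on the larger case the lever lies flat (within 10 degrees of its stop), the bail's crossbar lies behind the keeper and the lid is held shut (under 0.025 rad, 3 mm at the top); the smaller case's bail is within 20 mm of where it was (value of joint big_case_lever below 0.17 rad and value of joint big_case_lid below 0.025 rad and z of big_case_bail_bar in the frame of big_case below 0.13 m and distance of small_case_bail_bar from where it was at the start of the episode below 0.02 m); the robot touches nothing.
It fails at once if the smaller case's latch is disturbed (distance of small_case_bail_bar from where it was at the start of the episode above 0.03 m).
It also fails if it takes over 38 s, if anything falls off the work surface, if the arm or the gripper's body presses on something with over 40 N, if the wrist force passes 120 N, or if a joint passes its speed limit or range.

ROBOT

A 6-joint arm with a two-finger parallel gripper is mounted at the origin on a cart in front of the work surface, level with it; the furniture and walls round the work are solid. World frame = base frame: x ahead of the robot, y to its left, z up, the work surface at z = 0. Lengths are in m, angles in rad, forces in N, time in s.
With the tool pointing down it reaches from about 0.35 to 0.775 m from the base axis. Payload 5.5 kg.
Tool frame: the origin (TCP) lies midway between the tips of the shut fingers; the grasp point (between the pads) lies 19 mm behind it; z points along the fingers, y is the line along which they close (so a half turn about z gives the same grasp; the last joint's range is limited). The gripper opens to 85 mm and grips with 20 to 120 N. Pads are 22 mm wide; open, the fingers measure 114 mm over their backs; the gripper's body (76 mm by 85 mm) begins 54 mm behind the grasp point. The pads swing forward as they close: fully open they stand 13 mm farther back than shut.
Start: joints at [1.076, 0.313, 0.046, 1.304, 0, 1.431], TCP at [0.2, 0.539, 0.231] pointing down, gripper open.
Joint ranges: [-2.76, 2.76], [-0.86, 1.69], [-1.03, 1.26], [-2.2, 2.34], [-1.47, 1.5], [-3.14, 3.14]. Speed limits (rad/s): [2.57, 2.57, 3.14, 3.14, 3.14, 3.14].

INTERFACE

Orientations are given as a unit quaternion [w, x, y, z].
In Python, from workcell import telemetry, imaging, env gives the robot as it stands. The module is installed in compiled form; this text tells all that it offers.
- The arm moves only by the tool step_arm, never from a script. Its argument "moves" is a list of rows, each a list of 3 entries, a list of its own where there are three numbers: the shift along the tool's x, y, z in mm, then the turn, a rotation vector about the tool's x, y, z in rad, then the finger opening in mm, from 0 to 85.4. A call has 1 to 8 rows; each row is the pose to reach, as a shift and turn from the pose commanded when the call began, along the tool's axes at that moment; what a row does not reach only later rows make up. A row lasts 1/12 s, in which the tool goes at most 41.7 mm and 7.16 degrees, less where a joint would pass 70% of its speed; a pose out of reach is approached as far as the arm can. A call with a gripper value outside its range is refused whole. The fingers move at their own pace and stop on an object; "grip_force" is the grip in N (left out, the last holds). Time passes only in rows, so rows that repeat a pose let the fingers close. It gives the time, the measured TCP pose, the force, the opening and the grip force at its end, in the units of the state.
- telemetry.get_state(): the state, without advancing time (a new reading comes with each control period).
- imaging.read_camera(name): name is "scene" or "side" or "wrist"; returns the picture (480x640x3 uint8, red, green, blue); there is no depth.
- imaging.camera_params(name): a dict with "camera_matrix" (3x3 intrinsics, pixels), "D" ([k1, k2, p1, p2, k3] as OpenCV has them; the pictures are not rectified), "pose" (4x4, takes a point from camera to world coordinates). Camera axes: x right, y up, looking along -z (the intrinsics and any distortion apply to the point x, -y, -z); pixel columns grow to the right and rows downward; lengths in m; the calibration is good to about 2 mm. A picture is of the moment at which its call begins: read the wrist's pose just before it. camera_params takes no time and is no camera call; for the wrist camera it gives the pose at the moment of the call.
- env.hand_in(): hands the job in; it is judged then, once.
The state is a dict: "clock": time; "joint_pos": joint angles; "qvel": joint speeds; "tau": joint torques, N m; "tcp_pos": TCP position; "orientation": TCP orientation; "wrist_force": force on the tool from outside, world axes, zero at the start; "ft_torque": the same for the moment, N m; "finger_gap": finger opening in m; "grip_force": force on a finger pad.
Only numpy, scipy, OpenCV 4.12 (cv2) and the standard library are available. Lean on these libraries where they do the work, as an engineer would, in place of code of your own. Each camera call takes 0.05 s, during which the arm holds its last target. There are 200 camera calls.

## Working session

There is one attempt and no reset: what is moved stays moved. The work goes in short steps, Python scripts to look and compute and a tool call to move; the robot and the scene stay as the last step left them, time stands still between calls to the robot, and variables do not carry over. Pictures are saved under pics/ and viewed, at most 10 in all, crops included, and the job is handed in when it is done.

Besides the shell and the picture viewer there is one more tool, called after ">>>" as name([rows], argument=value, ...), one row to a line, values as JSON. step_arm: Moves the arm, as the interface text tells. Its arguments: {"type":"object","properties":{"moves":{"type":"array"},"grip_force":{"type":"number"}},"required":["moves"]}

```bash
mkdir -p pics; cat > h.py <<'E'
from workcell import telemetry, imaging, env
import numpy as np, cv2
def snap(n,f):
    P=imaging.camera_params(n); im=imaging.read_camera(n); cv2.imwrite('pics/'+f,im[:,:,::-1]); np.savez('pics/'+f+'.npz',K=P['camera_matrix'],D=P['D'],T=P['pose'])
def ld(f):
    z=np.load('pics/'+f+'.npz'); return z['K'],z['D'],z['T']
def ray(f,uv):
    K,D,T=ld(f); p=cv2.undistortPoints(np.array([[uv]],float),K,D)[0,0]
    d=T[:3,:3]@np.array([p[0],-p[1],-1]); return T[:3,3],d/np.linalg.norm(d)
def onz(f,uv,z):
    o,d=ray(f,uv); return o+d*(z-o[2])/d[2]
def tri(obs):
    A=np.zeros((3,3));b=np.zeros(3)
    for f,uv in obs:
        o,d=ray(f,uv);M=np.eye(3)-np.outer(d,d);A+=M;b+=M@o
    return np.linalg.solve(A,b)
def proj(f,X):
    K,D,T=ld(f); X=np.atleast_2d(X); c=(X-T[:3,3])@T[:3,:3]; c=c*[1,-1,-1]
    return cv2.projectPoints(c,np.zeros(3),np.zeros(3),K,D)[0][:,0]
E
python3 - <<'E'
from h import *
for n in('scene','side','wrist'): snap(n,n+'0.png')
s=telemetry.get_state(); print(s['clock'],s['tcp_pos'],s['orientation'])
for n in('scene','side'): print(imaging.camera_params(n)['pose'])
E
```

```text
0.15 [0.19958963 0.53885545 0.23060583] [-2.12156877e-04  1.76457768e-01  9.84307973e-01 -6.52993915e-04]
[[ 0.9150299   0.3101575  -0.25791976  0.28504604]
 [-0.40315479  0.68150412 -0.61075227 -0.55375348]
 [-0.01365602  0.66283818  0.74863814  0.77532911]
 [ 0.          0.          0.          1.        ]]
[[ 0.95039687  0.09836457 -0.29507661  0.24308695]
 [-0.3107968   0.3378198  -0.88841608 -0.87958704]
 [ 0.01229405  0.93605673  0.35163427  0.46086948]
 [ 0.          0.          0.          1.        ]]
```

View pics/scene0.png

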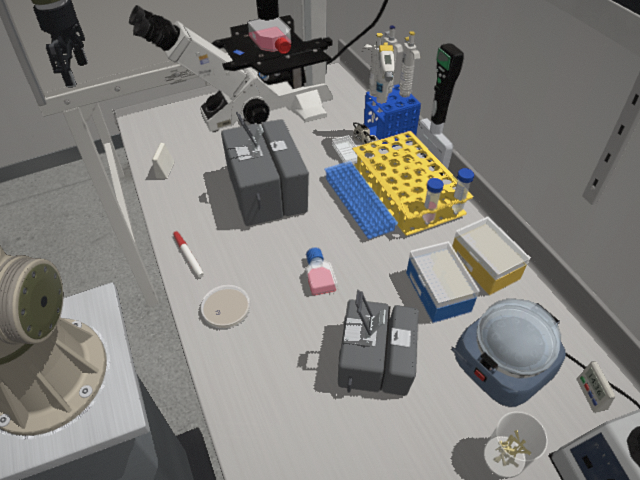

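View pics/side0.png

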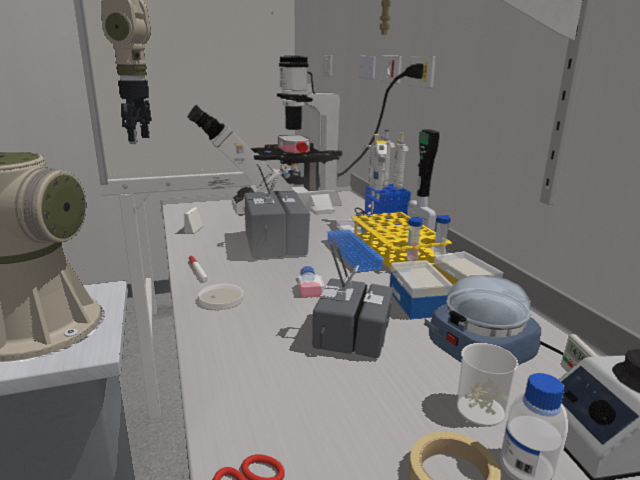

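The larger case is the far one (scene ~265,165; side ~275,220), with a microscope just behind it. The smaller one is nearer (scene ~378,340). I'll zoom in on the larger case.

```bash
python3 - <<'E'
from h import *
a=cv2.imread('pics/scene0.png')[100:230,215:315]; b=cv2.imread('pics/side0.png')[150:280,225:325]
r=lambda i:cv2.resize(i,(400,520),interpolation=cv2.INTER_CUBIC)
cv2.imwrite('pics/c1.png',np.hstack([r(a),r(b)]))
E
```

```text
(no output)
```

View pics/c1.png

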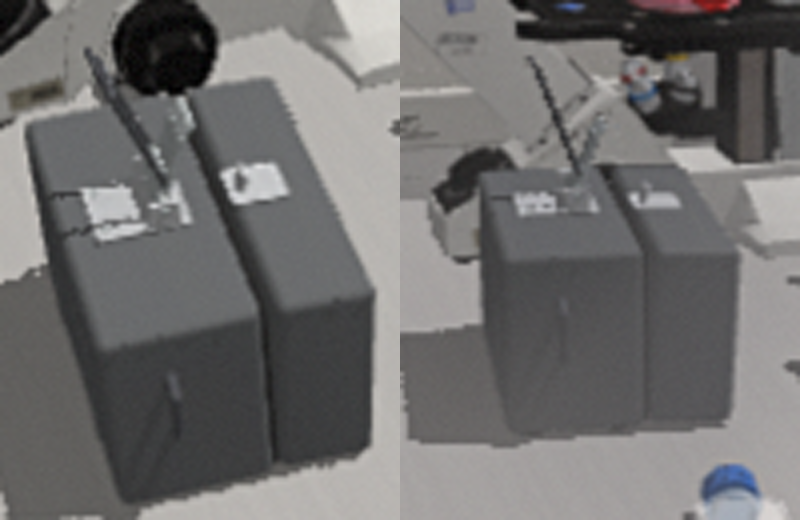

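```bash
cat > fit.py <<'E'
from h import *
from scipy.optimize import least_squares
C=[(-.07,-.1,0),(.07,-.1,0),(-.07,-.1,.12),(.075,-.1,.12),(-.07,.1,.12),(.075,.1,.12)]
S=[(246.3,225),(307.5,212.5),(240,187.5),(308.7,173),(222,131.2),(282.5,120.5)]
D=[(253,257.5),(307.5,255),(250,215),(309.5,213),(245.5,193.7)]
def w(p,X):
    c,s=np.cos(p[2]),np.sin(p[2]); X=np.atleast_2d(X); return X@np.array([[c,s,0],[-s,c,0],[0,0,1]])+[p[0],p[1],0]
f=lambda p:np.r_[(proj('scene0.png',w(p,C))-S).ravel(),(proj('side0.png',w(p,C[:5]))-D).ravel()]
r=least_squares(f,[.45,.35,0],loss='soft_l1')
if __name__=='__main__':
    print(r.x,np.round(f(r.x),1))
    for f2,uv in(('scene0.png',(238,113)),('side0.png',(257.5,165))): print(ray(f2,uv))
    # bail top by tri; scene tip (92,52)/4, side tip (530,58)
    print('tip',tri([('scene0.png',(239,113.5)),('side0.png',(257.5,164.5))]))
    for n,X in dict(piv=(-.015,0,.132),keeper=(.03,0,.125),org=(0,0,0)).items(): print(n,w(r.x,X),proj('scene0.png',w(r.x,X)),proj('side0.png',w(r.x,X)))
    from h import telemetry
    print(telemetry.get_state()['clock'])
E
python3 fit.py
```

```text
[ 0.51563807  0.27085403 -0.10663599] [-0.4  4.7  1.8  2.2 -1.2 -0.3  1.7 -1.6 -1.6 -1.8  1.5 -3.7 -1.6  3.8
  0.7  2.3 -0.3 -1.   1.1 -2.1 -2.1 -1.7]
(array([ 0.28504604, -0.55375348,  0.77532911]), array([ 0.18905596,  0.81516586, -0.54750567]))
(array([ 0.24308695, -0.87958704,  0.46086948]), array([ 0.19413045,  0.95923647, -0.2053747 ]))
tip [0.47894192 0.27963586 0.2139594 ]
piv [[0.50072328 0.27245054 0.132     ]] [[254.31515299 146.35490015]] [[267.95727172 196.57716065]]
keeper [[0.54546767 0.267661   0.125     ]] [[275.60600139 144.71365363]] [[285.54578781 198.43942944]]
org [[0.51563807 0.27085403 0.        ]] [[266.69408267 191.92979868]] [[274.70493278 244.685574  ]]
0.15
```

The crop shows the case corners, the bail leaning back (tip at scene ~239,113; side ~257,164), and the lever leaning toward the lid. Next I'll locate the microscope parts that might obstruct the arm.

```bash
python3 - <<'E'
from h import *
T=lambda a,b:print(np.round(tri([('scene0.png',a),('side0.png',b)]),3))
T((137,15),(193,110)); T((205,105),(238,205)); T((256,110),(247,195)); T((270,40),(293,147));T((228,62),(252,153))
from fit import r,w
s=telemetry.get_state()
from scipy.spatial.transform import Rotation as R
q=s['orientation']; print(R.from_quat(np.r_[q[1:],q[0]]).as_matrix().round(3))
P=imaging.camera_params('wrist')['pose']; print(P.round(3))
E
```

```text
[0.357 0.596 0.317]
[ 0.487  0.695 -0.01 ]
[0.515 0.426 0.106]
[0.651 0.571 0.201]
[0.518 0.514 0.2  ]
[[-0.938  0.347 -0.001]
 [ 0.347  0.938 -0.001]
 [ 0.    -0.001 -1.   ]]
[[ 0.348 -0.895 -0.279  0.128]
 [ 0.937  0.332  0.105  0.565]
 [-0.001 -0.298  0.954  0.374]
 [ 0.     0.     0.     1.   ]]
```

View pics/wrist0.png

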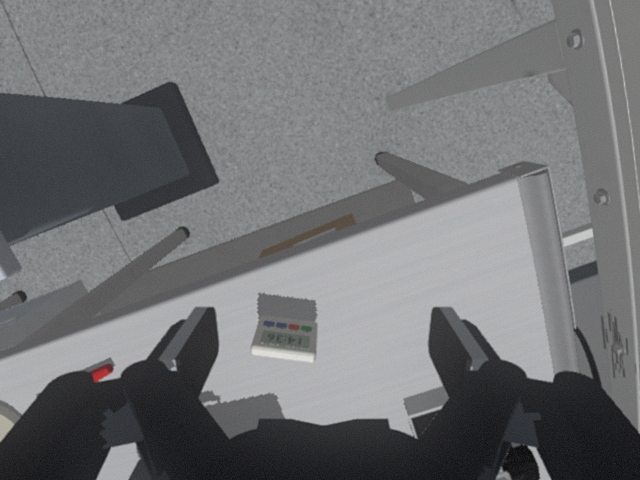

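The wrist camera sits on the tool's +x side and sees only bench for now. I'm moving above and behind the bail with the fingers shut, turning to align with the case.

>>> step_arm([
  [[-14,-38,-10],[0,0,-0.1],0],
  [[-28,-75,-30],[0,0,-0.2],0],
  [[-305,-163,-30],[0,0,-0.247],0],
  [[-305,-163,-30],[0,0,-0.247],0],
  [[-305,-163,-30],[0,0,-0.247],0],
  [[-305,-163,-30],[0,0,-0.247],0],
  [[-305,-163,-30],[0,0,-0.247],0],
  [[-305,-163,-30],[0,0,-0.247],0],
])

```text
clock: 0.82
tcp_pos: [0.3971, 0.305, 0.2611]
orientation: [0.0, 0.054, 0.999, 0.0]
wrist_force: [0.1, 1.2, -0.1]
finger_gap: 0.0
grip_force: 0.0
```

>>> step_arm([
  [[0,0,0],[0,0,0],0],
  [[0,0,0],[0,0,0],0],
])

```text
clock: 0.98
tcp_pos: [0.3976, 0.3049, 0.2606]
orientation: [-0.0, 0.056, 0.998, -0.0]
wrist_force: [-0.1, -0.2, 0.3]
finger_gap: 0.0001
grip_force: 0.0
```

```bash
python3 - <<'E'
from h import *
snap('wrist','w1.png')
s=telemetry.get_state(); print(s['clock'],s['tcp_pos'],s['orientation'],s['finger_gap'])
E
```

```text
1.0333 [0.39638162 0.30577667 0.26071145] [-5.90976396e-04  5.51328806e-02  9.98478845e-01 -1.08751964e-04] -8.923996587462943e-05
```

View pics/w1.png

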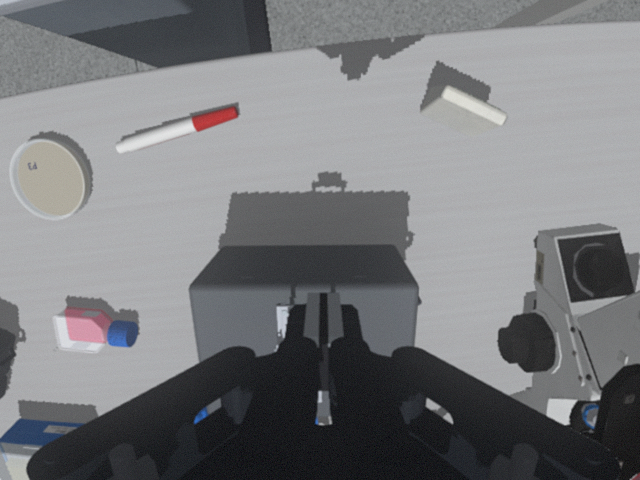

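The wrist view shows the case's rear top edge at row ~287 (columns 190 to 418) and the shut fingers at column ~322, over the latch plate. I'll use that edge to refine the case position.

```bash
python3 - <<'E'
from h import *
a=onz('w1.png',(190,287),.12);b=onz('w1.png',(418,287),.12);print(a,b,np.linalg.norm(a-b),np.degrees(np.arctan2(a[0]-b[0],b[1]-a[1])))
c=onz('w1.png',(217,246),0);d=onz('w1.png',(397,246),0);print(c,d,np.linalg.norm(c-d))
m=(a+b)/2; ax=np.array([(b-a)[1],-(b-a)[0],0]);ax/=np.linalg.norm(ax);print('org',m+.07*ax,ax, ((c+d)/2)+.07*ax)
from fit import r,w
import fit
print('tip', proj('w1.png',[.479,.2796,.214]))
# refit with wrist
W=[a,b]
from scipy.optimize import least_squares
Cw=[C for C in [(-.07,-.1,.12),(-.07,.1,.12)]]
g=lambda p:np.r_[fit.f(p),3*(proj('w1.png',w(p,Cw))-[(190,287),(418,287)]).ravel()]
p=least_squares(g,r.x,loss='soft_l1').x;print(p,g(p).round(1))
E
```

```text
[0.4367955  0.18572109 0.12      ] [0.45860804 0.37846184 0.12      ] 0.19397108657740794 -6.4567141943778745
[0.43786881 0.17549482 0.        ] [ 4.61597645e-01  3.83435078e-01 -5.55111512e-17] 0.20928976834965016
org [0.51725777 0.27421979 0.12      ] [ 0.99365709 -0.11245256  0.        ] [ 5.19289224e-01  2.71593272e-01 -2.77555756e-17]
tip [[298.77213884 394.19760382]]
[ 0.5170449   0.27207752 -0.11257338] [ -0.3   4.    2.    1.8  -1.1  -1.    1.8  -1.9  -0.9  -2.4   2.2  -4.1
  -1.4   3.5   0.8   2.1  -0.1  -1.2   1.3  -2.2  -1.4  -1.9 -17.8   0.
   3.    0. ]
```

>>> step_arm([
  [[-20,-19,25],[0,0,0],0],
  [[-40,-19,55],[0,0,0],0],
  [[-50,-19,73],[0,0,0],0],
  [[-50,-19,73],[0,0,0],0],
  [[-65,-19,73],[0,0,0],0],
  [[-75,-19,73],[0,0,0],0],
  [[-87,-19,73],[0,0,0],0],
  [[-87,-19,73],[0,0,0],0],
])

```text
clock: 1.7
tcp_pos: [0.4825, 0.2792, 0.1892]
orientation: [0.001, 0.054, 0.999, 0.001]
wrist_force: [0.0, 0.0, 0.9]
finger_gap: -0.0003
grip_force: 0.0
```

```bash
python3 - <<'E'
from h import *
snap('side','s2.png');snap('scene','sc2.png')
a=cv2.imread('pics/sc2.png')[70:200,215:315]; b=cv2.imread('pics/s2.png')[130:260,225:325]
r=lambda i:cv2.resize(i,(400,520),interpolation=cv2.INTER_CUBIC)
cv2.imwrite('pics/c2.png',np.hstack([r(a),r(b)]))
s=telemetry.get_state(); print(s['clock'],s['tcp_pos'],s['wrist_force'])
E
```

```text
1.8 [0.48061413 0.2787763  0.18877013] [ 0.08277273 -0.24919559  0.20557344]
```

View pics/c2.png

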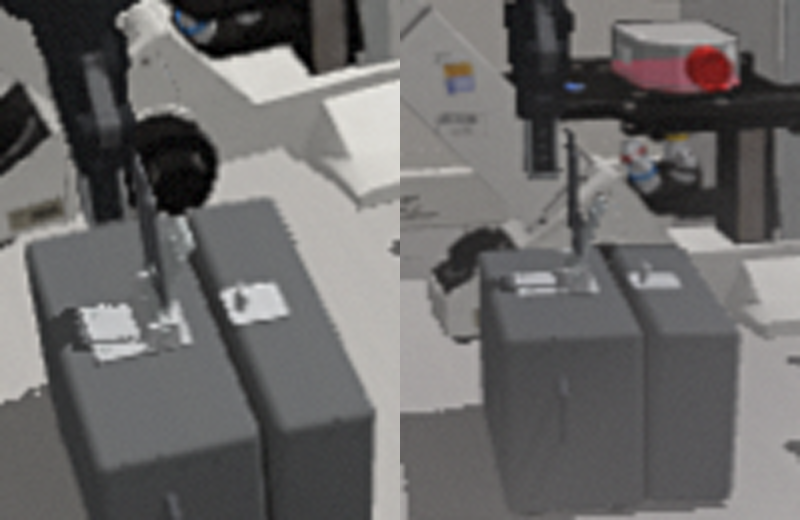

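The finger is behind the bail, which is almost upright (side crop ~572,180), and the lever stands to its right. I'll keep pushing.

>>> step_arm([
  [[-12,-1,1],[0,0,0],0],
  [[-24,-1,1],[0,0,0],0],
  [[-36,-1,1],[0,0,0],0],
  [[-46,-1,1],[0,0,0],0],
  [[-53,-1,1],[0,0,0],0],
  [[-53,-1,1],[0,0,0],0],
  [[-53,-1,1],[0,0,0],0],
  [[-53,-1,1],[0,0,0],0],
])

```text
clock: 2.47
tcp_pos: [0.5326, 0.2715, 0.187]
orientation: [-0.0, 0.054, 0.999, -0.0]
wrist_force: [-0.2, -0.4, -0.7]
finger_gap: -0.0001
grip_force: 0.0
```

```bash
python3 - <<'E'
from h import *
snap('side','s3.png');snap('scene','sc3.png')
a=cv2.imread('pics/sc3.png')[90:190,215:315]; b=cv2.imread('pics/s3.png')[140:240,225:325]
r=lambda i:cv2.resize(i,(400,400),interpolation=cv2.INTER_CUBIC)
cv2.imwrite('pics/c3.png',np.hstack([r(a),r(b)]))
s=telemetry.get_state(); print(s['clock'],s['tcp_pos'],s['wrist_force'])
E
```

```text
2.5667 [0.53252826 0.27167641 0.18717545] [-0.14818672 -0.61859551 -0.03282186]
```

View pics/c3.png

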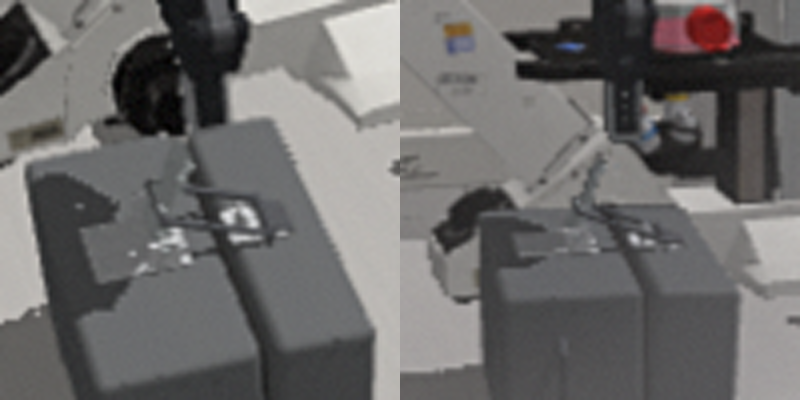

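The bail now lies over the lid behind the keeper (scene crop ~265,230). The lever is still up, leaning toward the lid (side crop tip ~605,155). I'll move to the lid side of the lever and descend there.

>>> step_arm([
  [[-10,0,0],[0,0,0],0],
  [[-20,0,0],[0,0,0],0],
  [[-20,0,0],[0,0,0],0],
  [[-20,0,10],[0,0,0],0],
  [[-20,0,20],[0,0,0],0],
  [[-20,0,25],[0,0,0],0],
  [[-20,0,25],[0,0,0],0],
])

```text
clock: 3.15
tcp_pos: [0.5514, 0.269, 0.1596]
orientation: [-0.002, 0.054, 0.999, -0.001]
wrist_force: [0.3, -0.3, -0.7]
finger_gap: -0.0
grip_force: 0.0
```

>>> step_arm([
  [[12,0,0],[0,0,0],0],
  [[24,0,0],[0,0,0],0],
  [[35,0,0],[0,0,0],0],
  [[40,0,-2],[0,0,0],0],
  [[44,0,-4],[0,0,0],0],
  [[50,0,-3],[0,0,0],0],
  [[55,0,-2],[0,0,0],0],
  [[55,0,-2],[0,0,0],0],
])

```text
clock: 3.82
tcp_pos: [0.4981, 0.2756, 0.1643]
orientation: [0.0, 0.054, 0.999, 0.0]
wrist_force: [1.0, 0.1, 0.7]
finger_gap: -0.0001
grip_force: 0.5
```

```bash
python3 - <<'E'
from h import *
snap('side','s4.png');snap('scene','sc4.png')
a=cv2.imread('pics/sc4.png')[90:190,215:315]; b=cv2.imread('pics/s4.png')[140:240,225:325]
r=lambda i:cv2.resize(i,(400,400),interpolation=cv2.INTER_CUBIC)
cv2.imwrite('pics/c4.png',np.hstack([r(a),r(b)]))
s=telemetry.get_state(); print(s['clock'],s['tcp_pos'],s['wrist_force'])
E
```

```text
3.9167 [0.49837881 0.2754989  0.16423766] [0.79165694 0.3544948  1.66318924]
```

View pics/c4.png

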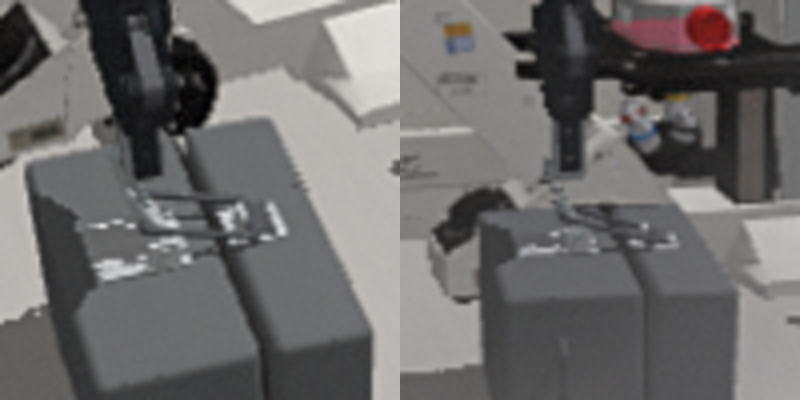

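The finger is pushing the lever back (side crop ~555,185) and the bail stays hooked. I'll follow the arc down to flat.

>>> step_arm([
  [[6,0,4],[0,0,0],0],
  [[11,0,9],[0,0,0],0],
  [[15,0,15],[0,0,0],0],
  [[18,0,21],[0,0,0],0],
  [[19,0,26],[0,0,0],0],
  [[20,0,30],[0,0,0],0],
  [[20,0,30],[0,0,0],0],
  [[20,0,30],[0,0,0],0],
])

```text
clock: 4.58
tcp_pos: [0.4777, 0.2773, 0.1357]
orientation: [0.0, 0.054, 0.999, -0.0]
wrist_force: [-5.7, -2.2, 15.4]
finger_gap: 0.0002
grip_force: 8.5
```

>>> step_arm([
  [[0,0,2],[0,0,0],0],
  [[0,0,3],[0,0,0],0],
  [[0,0,3],[0,0,0],0],
  [[0,0,-15],[0,0,0],0],
  [[0,0,-45],[0,0,0],0],
  [[20,0,-80],[0,0,0],0],
  [[40,0,-100],[0,0,0],0],
  [[40,0,-100],[0,0,0],0],
])

```text
clock: 5.25
tcp_pos: [0.4375, 0.2827, 0.2383]
orientation: [0.002, 0.053, 0.999, 0.001]
wrist_force: [0.8, -0.1, -0.0]
finger_gap: 0.0001
grip_force: 0.0
```

```bash
python3 - <<'E'
from h import *
snap('side','s5.png');snap('scene','sc5.png')
a=cv2.imread('pics/sc5.png')[90:190,215:315]; b=cv2.imread('pics/s5.png')[140:240,225:325]
r=lambda i:cv2.resize(i,(400,400),interpolation=cv2.INTER_CUBIC)
cv2.imwrite('pics/c5.png',np.hstack([r(a),r(b)]))
s=telemetry.get_state(); print(s['clock'],s['tcp_pos'],s['wrist_force'])
E
```

```text
5.35 [0.43856909 0.28205159 0.23427646] [-0.37413429  0.72417792 -0.43335059]
```

View pics/c5.png

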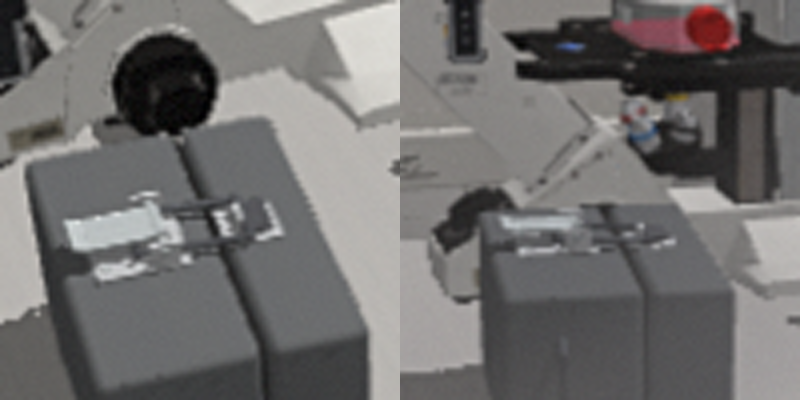

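The lever lies flat (scene crop ~110,230), the bail is taut over the keeper (~245,220), the seam gap has closed, and the arm is clear. I'm handing in.

```bash
python3 -c "
from workcell import env; print(env.hand_in())"
```

```text
the job is handed in; nothing more can be done
None
```

I hooked the larger case's bail over its keeper and snapped the lever flat, and the last pictures show the lid drawn shut; the arm never went near the smaller case, and I handed the job in at about 5.4 s, with no verdict returned.

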